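Dry-fit the marble dish over its turned stand

TASK

Lay the wide wooden disc flat on the middle of the dark oblong board and the small disc centred on top of it. Then lift the round dish by its hoop handle, keeping it level and the loose ball in its middle all the while, give it a quarter turn so that the handle bar lies across the board (along its short side), and finish while still holding it there, level and at rest, centred a few centimetres clear above the stack. Leave everything else on the table where it is.

Things in the scene. Friction and masses are not known exactly. Their poses are not given: they have to be found in the camera images.
- board: dark wooden oblong board, fixed flat on the table, 110 mm (its x, short side) x 170 mm (its y, long side) x 15 mm high; origin at the centre of its underside, on the table. It lies with its long side across the robot's front to the robot give or take 13 degrees, between the rubber mat on one side and the dish on the other
- board_top (a point): centre of the board's upper face, 15 mm above the table; the stack goes here
- mat: thin dark rubber mat fixed on the table beside the board, 240 mm (its x) x 150 mm (its y) x 4 mm thick; the two wooden discs start on it; origin at the centre of its underside
- disc_wide: loose plain wooden disc, 60 mm diameter, 16 mm thick, about 45 g, lying flat; origin at the centre of its underside, z up
- disc_wide_center (a point): centre of the wide disc (8 mm above its underside)
- disc_small: loose plain wooden disc, 44 mm diameter, 16 mm thick, about 25 g, lying flat; origin at the centre of its underside, z up
- disc_small_center (a point): centre of the small disc (8 mm above its underside)
- dish: round terracotta dish with a steel hoop handle, 175 mm diameter, rim 35 mm high, 0.3 to 0.5 kg, loose on the table on a 110 mm foot. Hoop legs at the rim on its +y and -y sides (184 mm over all), 116 mm high; the grip bar runs along its y over the middle. Origin at the centre of the underside, z up. At the start the bar is parallel to the board's long side within about 5 degrees
- dish_grip (a point): centre of the straight grip bar of the handle, 112 mm above the dish's underside, over its middle and centre of mass. The bar is 12 mm wide (dish x), 90 mm long (dish y), 16 mm high: from 104 to 120 mm above the underside
- dish_middle (a point): where the ball's centre lies when it rests in the middle of the dish, 27 mm above the underside. The dish's inside is a very shallow cone (slope 9 degrees, lowest in the middle, 12 mm above the underside): a loose ball rolls up it if the dish is tilted or jerked (above about 1 m/s2)
- ball_center (a point): centre of the loose polished stone ball, 30 mm diameter, 38 g, that lies in the dish
- tape: bystander: roll of paper tape, 64 mm diameter, 22 mm high, lying beyond the board as seen from the robot; origin at the centre of its underside
- screwdriver: bystander: screwdriver, 170 mm long, lying crosswise between the board and the robot; origin under its middle
- tin: bystander: tin, 84 mm diameter, 100 mm high, on the far side of the table; origin at the centre of its underside
- glue: bystander: plain glue bottle, 52 mm diameter, 150 mm high, on the far side of the table; origin at the centre of its underside
- pot: bystander: empty terracotta pot, 100 mm across the mouth, 85 mm high, on the far side of the table; origin at the centre of its underside
- brush: bystander: brush, 180 mm long, lying at the left; origin under its middle
There are look-alikes about, which are no part of the job. Leave any green or turquoise look-alike of the disc_small alone. Leave any purple look-alike of the disc_wide alone.

How it is judged (in metres and radians):
On the way, in this order (a step that is already met when the one before it is completed fails the run):
1. the wide disc lies flat and centred on the board, let go (horizontal distance between disc_wide_center and board_top below 0.01 m and height (world z) of disc_wide_center below 0.027 m and angle between disc_wide's own z axis and vertical below 0.08 rad and contact force between the fingers and disc_wide below 0.05 N and contact force between disc_wide and board above 0.1 N), for 0.2 s.
2. the small disc lies centred on the wide one, let go (horizontal distance between disc_wide_center and board_top below 0.01 m and height (world z) of disc_wide_center below 0.027 m and angle between each of disc_wide, disc_small's own z axis and vertical below 0.08 rad and horizontal distance between disc_small_center and board_top below 0.012 m and height (world z) of disc_small_center between 0.035 and 0.043 m and horizontal distance between disc_small_center and disc_wide_center below 0.01 m and contact force between the fingers and disc_small below 0.05 N), for 0.2 s.
3. the dish is lifted clear by its handle with the ball in it (height (world z) of dish above 0.03 m and contact force between the fingers and dish above 1 N and distance between ball_center and dish_middle below 0.03 m), for 0.2 s.
At the end, for the whole second after the job is handed in: Discs flat, let go: wide on the board's centre (10 mm), small on the wide (10 mm) and board centre (12 mm). Dish held by the fingers alone, at rest, centred (18 mm), underside 60-150 mm above the table, level (5 deg), bar along the board's short side (8 deg), ball within 12 mm of its middle (all of step 2 and contact force between each of the fingers, dish and disc_wide below 0.05 N and contact force between the fingers and dish above 1 N and contact force between dish and disc_small below 0.05 N and contact force between dish and board below 0.05 N and horizontal distance between dish and board_top below 0.018 m and height (world z) of dish between 0.06 and 0.15 m and angle between dish's own z axis and vertical below 0.09 rad and angle between the y axis of dish and the x axis of board, either way round below 0.14 rad and linear speed of dish below 0.03 m/s and distance between ball_center and dish_middle below 0.012 m); the arm keeps its last pose, push and grip.
It fails at once if the ball has rolled more than 30 mm from the middle of the dish (distance between ball_center and dish_middle above 0.03 m).
It fails at once if the dish is tipped by more than 14 degrees (angle between dish's own z axis and vertical above 0.25 rad).
It fails at once if another thing on the table has been moved by more than 30 mm (distance of any of tape, screwdriver, tin, glue, pot, brush from where it was at the start of the episode above 0.03 m).
It also fails if it takes over 72 s, if anything falls off the work surface, if the arm or the gripper's body presses on something with over 40 N, if the wrist force passes 120 N, or if a joint passes its speed limit or range.

ROBOT

A 6-joint arm with a two-finger parallel gripper is mounted at the origin on the work surface. World frame = base frame: x ahead of the robot, y to its left, z up, the work surface at z = 0. Lengths are in m, angles in degrees, forces in N, time in s.
With the tool pointing down it reaches from about 0.4 to 0.825 m from the base axis. Payload 7 kg.
Tool frame: the origin (TCP) lies at the very end of the fingers, on their centre line; the grasp point (between the pads) lies 19 mm behind it (ctrl.pinch_z is the distance from the TCP to the grasp point, in m); z points along the fingers, x is the direction in which the jaws open and shut, and the axes are right-handed (so a half turn about z gives the same grasp; the last joint's range is limited). The gripper opens to 88 mm and grips with 3 to 60 N. Pads are 19 mm wide; open, the fingers measure 130 mm over their backs; the gripper's body (78 mm by 193 mm) begins 47 mm behind the grasp point.
Start: joints at [-55.113, 20.546, 0.682, 0, -70.136, -16.507], TCP at [0.213, -0.641, 0.202] pointing down, gripper open.
Joint ranges: [-176.03, 176.03], [-82.01, 121.73], [-58.28, 71.71], [-173.87, 95.51], [-174.79, -0.11], [-173.66, 173.66]. Speed limits (degrees/s): [136.94, 136.94, 172.46, 180, 180, 180].

INTERFACE

Orientations are given as [roll, pitch, yaw] about the fixed x, y, z axes, in that order (R = Rz(yaw) Ry(pitch) Rx(roll)).
In Python, from plant import ctrl gives the robot as it stands.
- The arm moves only by the tool carry_out, never from a script. Its argument "increments" is a list of rows, each a list of 7 numbers: the turn, a rotation vector about the world's x, y, z in degrees, then the shift along the world's x, y, z in mm, then the closure, from 0 (fully open) to 1 (shut). In form: [[ax, ay, az, dx, dy, dz, grip], ...]. A call has 1 to 20 rows; each row is the pose to reach, as a shift and turn from the pose commanded when the call began; what a row does not reach only later rows make up. A row lasts 1/8 s, in which the tool goes at most 62.5 mm and 10.7 degrees, less where a joint would pass 70% of its speed; a pose out of reach is approached as far as the arm can. A call with a gripper value outside its range is refused whole. The fingers move at their own pace and stop on an object; the grip force is fixed at half the most. Time passes only in rows, so rows that repeat a pose let the fingers close. It gives the time, the measured TCP pose, the force and the opening at its end, in the units of the state.
- ctrl.get_obs(): the state, without advancing time (a new reading comes with each control period).
- ctrl.snapshot(name): name is "scene" or "top" or "wrist"; returns a dict with "pixels" (384x512x3 uint8, blue, green, red), "intrinsics" (3x3 intrinsics, pixels), "rvec" (rotation vector, rad) and "tvec" (3), from world to camera coordinates, as OpenCV has them; the wrist camera has in their place "hand_eye" (4x4, takes a point from camera to tool coordinates, whose origin is the TCP and whose axes are the tool frame's). Camera axes: x right, y down, z forward; pixel columns grow to the right and rows downward; lengths in m; the calibration is good to about 2 mm. A picture is of the moment at which its call begins: read the wrist's pose just before it. There is no depth.
- ctrl.close_job(): hands the job in, once; it reports no verdict.
Trained networks look in a picture, given as the dict that the camera call returned (one of the last four; its "shot" number tells which), for a name from the list of things; names that differ only in an ending like _2 or _b are one class to them, and where a whole thing is asked for, a point or a joint stands for the part that bears it (a point fixed in the world has none). Each returns a list of dicts, best first, with "confidence" (0 to 1); they miss things now and then, are a little off and sometimes report something else, mostly with a low value. They report only what shows in the picture. A call takes as long as a camera call. They do not tell look-alikes from the thing itself.
- ctrl.search_frame(picture, label): "centre" ([x, y, z] in m, in world coordinates, good to about 4 mm: the middle of the surface that is visible of it).
- ctrl.outline_of(picture, label): "pixels" (384x512 bool, what is visible of it).
The state is a dict: "clock": time; "joint_pos": joint angles; "qvel": joint speeds; "tau": joint torques, N m; "tool_pos": TCP position; "orientation": TCP orientation; "force": force on the tool from outside, world axes, zero at the start; "moment": the same for the moment, N m; "opening": finger opening in m.
Only numpy, scipy, OpenCV 4.12 (cv2) and the standard library are available. Lean on these libraries where they do the work, as an engineer would, in place of code of your own. Each camera call takes 0.05 s, during which the arm holds its last target. There are 200 camera calls.

## Working session

There is one attempt and no reset: what is moved stays moved. The work goes in short steps, Python scripts to look and compute and a tool call to move; the robot and the scene stay as the last step left them, time stands still between calls to the robot, and variables do not carry over. Pictures are saved under pics/ and viewed, about 8 in all and at most 12, crops included, and the job is handed in when it is done.

Besides the shell and the picture viewer there is one more tool, called after "Request:" as a command line: name --pt "numbers of a row" for each row, then --argument value for the rest. carry_out: Moves the arm, as the interface text tells. Its arguments: {"type":"object","properties":{"increments":{"type":"array"}},"required":["increments"]}

```bash
mkdir -p pics; ls; cat > h.py <<'E'
import numpy as np, cv2
from scipy.spatial.transform import Rotation as R
from plant import ctrl
def pose():
    o=ctrl.get_obs(); T=np.eye(4); T[:3,:3]=R.from_euler('xyz',o['orientation'],degrees=True).as_matrix(); T[:3,3]=o['tool_pos']; return o,T
def snap(n,save=None):
    o,T=pose(); s=ctrl.snapshot(n)
    if n=='wrist': s['c2w']=T@np.array(s['hand_eye'])
    else:
        M=np.eye(4); M[:3,:3]=cv2.Rodrigues(np.array(s['rvec'],float))[0]; M[:3,3]=np.ravel(s['tvec']); s['c2w']=np.linalg.inv(M)
    if save: cv2.imwrite('pics/'+save,s['pixels'])
    return s
def ray(s,uv,z):
    uv=np.atleast_2d(np.array(uv,float)); K=np.array(s['intrinsics'])
    d=(np.linalg.inv(K)@np.c_[uv,np.ones(len(uv))].T).T@s['c2w'][:3,:3].T; p=s['c2w'][:3,3]
    return p+d*((z-p[2])/d[:,2])[:,None]
def proj(s,P):
    P=np.atleast_2d(np.array(P,float)); M=np.linalg.inv(s['c2w']); q=(P@M[:3,:3].T+M[:3,3])@np.array(s['intrinsics']).T
    return q[:,:2]/q[:,2:]
E
python3 - <<'E'
from h import *
o,T=pose(); print({k:np.round(v,3) for k,v in o.items()})
for c in ['top','scene']:
    s=snap(c,c+'0.png'); print(c,np.round(s['c2w'],3).tolist())
    for l in ['board','mat','disc_wide','disc_small','dish','dish_grip','ball_center','tape','screwdriver','tin','glue','pot','brush']:
        r=ctrl.search_frame(s,l)
        for d in r[:4]: print(l,np.round(d['centre'],3),round(d['confidence'],2),np.round(proj(s,d['centre'])[0]))
a=cv2.imread('pics/top0.png');cv2.imwrite('pics/top0b.png',cv2.resize(a,(800,600)))
E
```

```text
pics
{'clock': np.float64(0.0), 'joint_pos': array([-5.5111e+01,  2.0593e+01,  6.3400e-01, -2.0000e-02, -7.0135e+01,
       -1.6506e+01]), 'qvel': array([-0.021,  0.031, -0.017,  0.117, -0.025,  0.012]), 'tau': array([ 1.0000e-03, -5.8272e+01,  2.9308e+01,  6.9980e+00,  7.0000e-03,
       -0.0000e+00]), 'tool_pos': array([ 0.213, -0.64 ,  0.201]), 'orientation': array([-1.79992e+02, -9.50000e-02,  1.08376e+02]), 'force': array([-0.047, -0.347,  0.11 ]), 'moment': array([ 0.027,  0.011, -0.027]), 'opening': np.float64(0.088)}
top [[0.023, -0.99, 0.142, 0.385], [-1.0, -0.021, 0.013, 0.055], [-0.009, -0.142, -0.99, 1.188], [0.0, 0.0, 0.0, 1.0]]
board [ 0.488 -0.018  0.017] 0.65 [287. 210.]
board [0.49  0.222 0.02 ] 0.52 [210. 208.]
mat [ 0.485 -0.293  0.003] 0.61 [375. 213.]
disc_wide [ 0.7   -0.337  0.016] 0.74 [388. 146.]
disc_wide [ 0.552 -0.269  0.021] 0.67 [368. 192.]
disc_small [ 0.294 -0.262  0.018] 0.58 [367. 276.]
disc_small [ 0.443 -0.279  0.023] 0.55 [372. 227.]
disc_small [ 0.31  -0.376  0.012] 0.44 [404. 272.]
dish [0.492 0.22  0.022] 0.88 [210. 207.]
dish [ 0.552 -0.275  0
[... 728 characters left out ...]
 302.]
disc_wide [ 0.562 -0.276  0.022] 0.49 [212. 273.]
disc_small [ 0.316 -0.386  0.018] 0.65 [134. 266.]
disc_small [ 0.306 -0.268  0.016] 0.64 [156. 248.]
disc_small [ 0.489 -0.032  0.014] 0.35 [237. 231.]
disc_small [ 0.776 -0.249  0.079] 0.21 [272. 279.]
dish [0.499 0.22  0.025] 0.87 [274. 200.]
dish [ 0.564 -0.275  0.019] 0.3 [213. 274.]
dish_grip [0.495 0.223 0.024] 0.78 [273. 199.]
ball_center [0.496 0.212 0.031] 0.61 [272. 199.]
tape [0.638 0.011 0.014] 0.67 [277. 238.]
screwdriver [0.494 0.222 0.022] 0.7 [273. 200.]
tin [0.787 0.002 0.076] 0.72 [313. 239.]
glue [ 0.776 -0.245  0.077] 0.6 [273. 278.]
pot [0.77  0.239 0.057] 0.7 [337. 210.]
brush [0.541 0.504 0.019] 0.74 [315. 175.]
```

View pics/top0b.png

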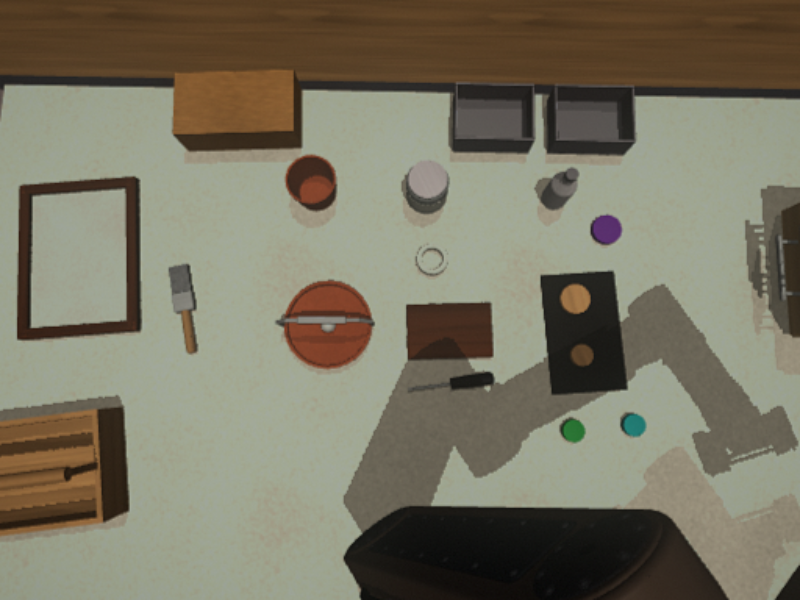

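View pics/scene0.png

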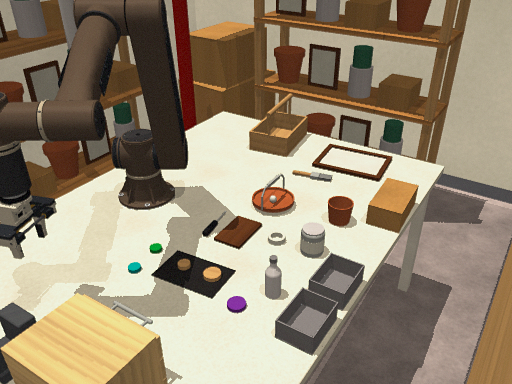

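The top view shows the mat at (585,330) with the wide disc at (575,298) and the small one at (582,355). The board is at (449,330) and the dish at (328,325), its bar roughly along y. The green, turquoise and purple look-alikes all lie off the mat. The scene view agrees. Next I'll move over the mat for a close look.

Request:
carry_out --pt "0 0 -18 287 365 100 0" --pt "0 0 -18 287 365 100 0" --pt "0 0 -18 287 365 100 0" --pt "0 0 -18 287 365 100 0" --pt "0 0 -18 287 365 100 0" --pt "0 0 -18 287 365 100 0" --pt "0 0 -18 287 365 100 0" --pt "0 0 -18 287 365 100 0" --pt "0 0 -18 287 365 100 0" --pt "0 0 -18 287 365 100 0" --pt "0 0 -18 287 365 100 0" --pt "0 0 -18 287 365 100 0"

```text
clock: 2.9
tool_pos: [0.4992, -0.2763, 0.302]
orientation: [-180.0, -0.0, 90.3]
force: [-0.2, -0.2, 0.3]
opening: 0.0877
```

```bash
cat >> h.py <<'E'
def circ(s,label,z,near):
    """outline blob nearest to 'near' -> enclosing ellipse centre, on plane z"""
    for d in ctrl.outline_of(s,label):
        m=np.array(d['pixels'],np.uint8); c=max(cv2.findContours(m,0,2)[0],key=cv2.contourArea)
        if len(c)<6: continue
        p=ray(s,c[:,0,:],z)[:,:2]; (x,y),r=cv2.minEnclosingCircle(p.astype(np.float32)*1000)
        print(label,round(d['confidence'],2),'centre mm',round(x,1),round(y,1),'r',round(r,1),'median',np.round(p.mean(0)*1000,1))
def rect(s,label,z):
    for d in ctrl.outline_of(s,label):
        m=np.array(d['pixels'],np.uint8); c=max(cv2.findContours(m,0,2)[0],key=cv2.contourArea)
        print(label,round(d['confidence'],2),cv2.minAreaRect((ray(s,c[:,0,:],z)[:,:2]*1000).astype(np.float32)))
E
python3 - <<'E'
from h import *
o,T=pose(); print(o['clock'],np.round(o['tool_pos'],4),o['orientation'],np.round(o['joint_pos']))
s=snap('wrist','w1.png'); print(np.round(s['hand_eye'],3).tolist())
circ(s,'disc_wide',.02,0); circ(s,'disc_small',.02,0)
s=snap('top'); rect(s,'board',.015); circ(s,'disc_wide',.02,0); circ(s,'disc_small',.02,0); rect(s,'dish',.035)
E
```

```text
2.9 [ 0.4992 -0.2763  0.302 ] [-1.79987270e+02 -1.91292668e-03  9.02978075e+01] [ -9.   8.  -3.   0. -79. -80.]
[[1.0, 0.001, -0.001, 0.0], [-0.001, 0.953, 0.303, -0.083], [0.001, -0.303, 0.953, -0.181], [0.0, 0.0, 0.0, 1.0]]
disc_wide 0.88 centre mm 692.6 -336.0 r 31.7 median [ 682.1 -341.5]
disc_wide 0.57 centre mm 554.6 -269.1 r 30.0 median [ 552.9 -267.3]
disc_small 0.84 centre mm 444.3 -280.1 r 22.1 median [ 442.6 -278.9]
disc_small 0.84 centre mm 316.9 -376.4 r 22.5 median [ 327.6 -376.5]
disc_small 0.59 centre mm 314.6 -262.1 r 14.6 median [ 319.2 -263.2]
board 0.57 ((485.82794189453125, -19.417999267578125), (112.6758041381836, 169.2083282470703), 2.928868293762207)
dish 0.94 ((491.4125671386719, 220.1559295654297), (171.405029296875, 170.06809997558594), 47.20689010620117)
```

View pics/w1.png

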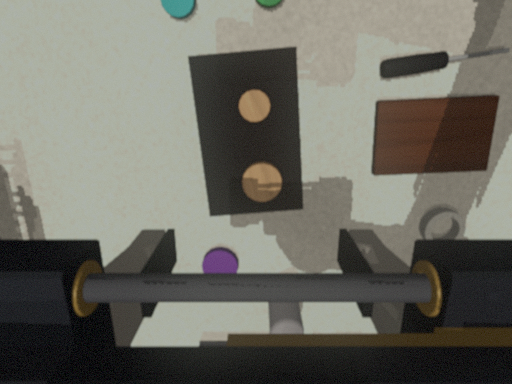

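Request:
carry_out --pt "0 0 0 55 7 -62 0" --pt "0 0 0 55 7 -124 0" --pt "0 0 0 55 7 -186 0" --pt "0 0 0 55 7 -235 0" --pt "0 0 0 55 7 -260 0" --pt "0 0 0 55 7 -280 0" --pt "0 0 0 55 7 -290 0" --pt "0 0 0 55 7 -295 0" --pt "0 0 0 55 7 -295 0" --pt "0 0 0 55 7 -295 0" --pt "0 0 0 55 7 -295 1" --pt "0 0 0 55 7 -295 1" --pt "0 0 0 55 7 -295 1" --pt "0 0 0 55 7 -295 1" --pt "0 0 0 55 7 -295 1" --pt "0 0 0 55 7 -295 1" --pt "0 0 0 55 7 -295 1" --pt "0 0 0 55 7 -295 1"

```text
clock: 5.55
tool_pos: [0.5548, -0.2685, 0.0072]
orientation: [-180.0, -0.0, 90.4]
force: [1.4, 0.3, 0.8]
opening: 0.013
```

Opening is 13 mm where I expected 60, so I'll look before doing anything else.

```bash
python3 - <<'E'
from h import *
o,T=pose(); print(o['clock'],o['opening'],np.round(o['force'],2),np.round(o['tool_pos'],4))
s=snap('scene'); c=proj(s,[[.555,-.27,.02]])[0].astype(int); print(c)
for d in ctrl.search_frame(s,'disc_wide')+ctrl.search_frame(s,'disc_small'): print(np.round(d['centre'],3),d['confidence'])
w=snap('wrist'); a=s['pixels'][c[1]-75:c[1]+75,c[0]-100:c[0]+100]
cv2.imwrite('pics/c1.png',np.hstack([cv2.resize(a,(400,300)),cv2.resize(w['pixels'],(400,300))]))
E
```

```text
5.55 0.013042544776730482 [1.45 0.34 0.75] [ 0.5548 -0.2685  0.0072]
[211 271]
[ 0.7   -0.342  0.02 ] 0.74
[ 0.571 -0.281  0.02 ] 0.49
[ 0.303 -0.268  0.012] 0.54
[ 0.316 -0.383  0.016] 0.51
[ 0.45  -0.29   0.017] 0.38
```

View pics/c1.png

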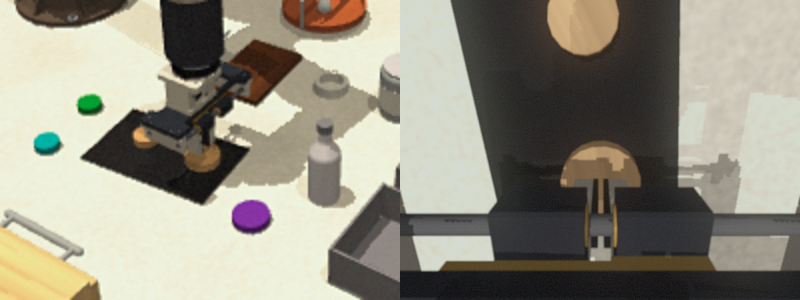

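```bash
python3 - <<'E'
from h import *
o,T=pose(); print(o['clock'],o['opening'],np.round(o['force'],2),np.round(o['tool_pos'],4))
w=snap('wrist'); circ(w,'disc_wide',.02,0); circ(w,'disc_small',.02,0)
tip=T[:3,3]; print('tcp px',proj(w,tip),'grasp px',proj(w,tip+[0,0,.019]))
c=proj(w,[[.555+.03*np.cos(a),-.269+.03*np.sin(a),.02] for a in np.linspace(0,6.28,13)]).round(); print('expected disc',c.min(0),c.max(0))
s=snap('scene'); a=s['pixels'][225:315,150:270]
cv2.imwrite('pics/c2.png',np.hstack([cv2.resize(w['pixels'][150:300,150:350],(400,300),interpolation=2),cv2.resize(a,(400,300),interpolation=2)]))
print(o['opening'],ctrl.get_obs()['opening'])
E
```

```text
5.75 0.0016641445506438255 [-0.51  0.74  0.09] [ 0.5548 -0.2686  0.0072]
disc_wide 0.84 centre mm 550.8 -268.5 r 29.2 median [ 542.7 -268.1]
disc_small 0.9 centre mm 445.0 -279.8 r 21.8 median [ 454.7 -277.8]
tcp px [[255.94158937 226.75129006]] grasp px [[255.84840875 241.04146632]]
expected disc [203. 186.] [307. 282.]
0.0016641445506438255 0.0005349037197823227
```

View pics/c2.png

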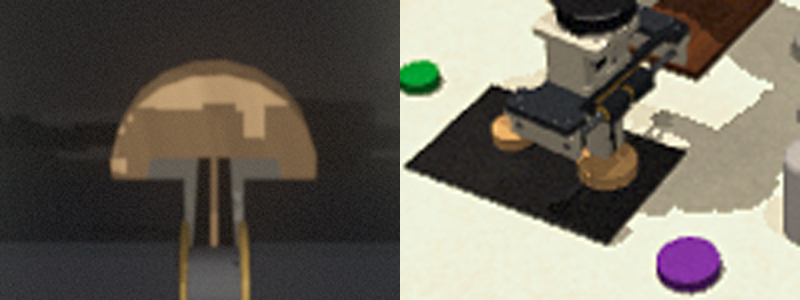

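The wrist view shows the wide disc at rows 179–239 with the closed fingers drawn over it. The disc itself looks unmoved. I'll raise the arm and measure it again.

Request:
carry_out --pt "0 0 0 0 0 30 1" --pt "0 0 0 0 0 60 1" --pt "0 0 0 0 0 90 1" --pt "0 0 0 -40 0 130 0" --pt "0 0 0 -60 0 150 0" --pt "0 0 0 -60 0 150 0" --pt "0 0 0 -60 0 150 0" --pt "0 0 0 -60 0 150 0"

```text
clock: 6.95
tool_pos: [0.4948, -0.2684, 0.156]
orientation: [-179.9, -0.0, 90.4]
force: [0.0, 0.2, 0.3]
opening: 0.0449
```

```bash
python3 - <<'E'
from h import *
o,T=pose(); print(o['clock'],o['opening'],np.round(o['force'],2),np.round(o['tool_pos'],4), ctrl.pinch_z)
w=snap('wrist','w2.png')
for z in (.02,.005): circ(w,'disc_wide',z,0); circ(w,'disc_small',z,0)
for l in('disc_wide','disc_small'):
  for d in ctrl.search_frame(w,l): print(l,np.round(d['centre'],4),round(d['confidence'],2))
s=snap('top');circ(s,'disc_wide',.02,0); circ(s,'disc_small',.02,0)
E
```

```text
6.95 0.044887273681215666 [0.03 0.18 0.27] [ 0.4948 -0.2684  0.156 ] 0.0188
disc_wide 0.79 centre mm 681.7 -326.3 r 23.5 median [ 679.2 -326. ]
disc_wide 0.72 centre mm 553.6 -268.1 r 32.3 median [ 553.4 -268. ]
disc_small 0.74 centre mm 444.3 -279.7 r 22.3 median [ 445.5 -278.6]
disc_wide 0.79 centre mm 694.4 -329.1 r 24.6 median [ 691.8 -328.7]
disc_wide 0.72 centre mm 560.2 -268.1 r 33.8 median [ 560.1 -267.9]
disc_small 0.74 centre mm 445.8 -280.2 r 23.4 median [ 447.1 -279. ]
disc_wide [ 0.6876 -0.3262  0.0201] 0.91
disc_wide [ 0.4641 -0.2931  0.001 ] 0.7
disc_wide [ 0.5525 -0.2621  0.0215] 0.57
disc_small [ 0.4438 -0.2764  0.0191] 0.74
disc_small 0.74 centre mm 309.5 -376.9 r 23.4 median [ 308.  -375.9]
```

View pics/w2.png

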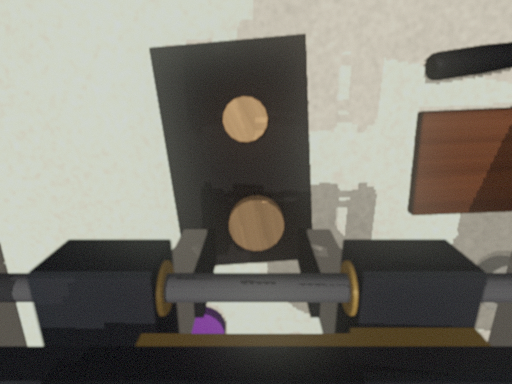

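The disc is at (554,-268) and hasn't moved, so the fingers met nothing. I'll probe the real fingertip height on the bare mat between the discs.

Request:
carry_out --pt "0 0 0 0 0 -50 1" --pt "0 0 0 0 0 -100 1" --pt "0 0 0 0 0 -130 1" --pt "0 0 0 0 0 -140 1" --pt "0 0 0 0 0 -146 1" --pt "0 0 0 0 0 -149 1" --pt "0 0 0 0 0 -151 1" --pt "0 0 0 0 0 -153 1" --pt "0 0 0 0 0 -154 1" --pt "0 0 0 0 0 -154 1" --pt "0 0 0 0 0 -154 1"

```text
clock: 8.82
tool_pos: [0.4949, -0.2686, 0.0032]
orientation: [180.0, 0.0, 90.4]
force: [-0.4, 0.0, -0.3]
opening: 0.0006
```

```bash
python3 - <<'E'
from h import *
o,T=pose(); print(o['clock'],o['opening'],np.round(o['force'],2),np.round(o['tool_pos'],4))
w=snap('wrist'); print(np.round(w['intrinsics'],1).tolist())
s=snap('scene'); a=s['pixels'][225:315,130:250]; print(proj(s,T[:3,3]),'crop offset 130,225 scale 3.33')
cv2.imwrite('pics/c3.png',np.hstack([cv2.resize(w['pixels'][150:300,150:350],(400,300),interpolation=2),cv2.resize(a,(400,300),interpolation=2)]))
E
```

```text
8.825 0.0005914920053024001 [-0.36  0.02 -0.34] [ 0.4949 -0.2686  0.0032]
[[324.0, 0.0, 256.6], [0.0, 324.0, 188.0], [0.0, 0.0, 1.0]]
[[197.76981329 269.11141201]] crop offset 130,225 scale 3.33
```

View pics/c3.png

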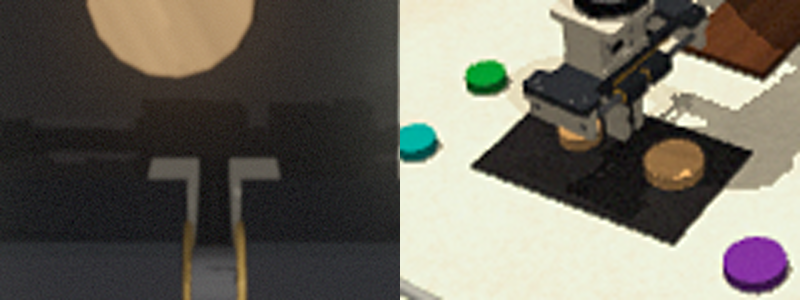

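The fingers are still clear of the mat: there is no force, and the tips project about 2 px above the reported TCP. I'll probe lower in small steps.

Request:
carry_out --pt "0 0 0 0 0 -1 1" --pt "0 0 0 0 0 -2 1" --pt "0 0 0 0 0 -3 1" --pt "0 0 0 0 0 -4 1" --pt "0 0 0 0 0 -4 1"

```text
clock: 9.55
tool_pos: [0.4948, -0.2685, -0.0009]
orientation: [-180.0, -0.0, 90.4]
force: [-0.0, 0.6, -0.0]
opening: 0.0
```

Request:
carry_out --pt "0 0 0 0 0 -1 1" --pt "0 0 0 0 0 -2 1" --pt "0 0 0 0 0 -3 1" --pt "0 0 0 0 0 -4 1" --pt "0 0 0 0 0 -4 1"

```text
clock: 10.18
tool_pos: [0.4948, -0.2685, -0.0049]
orientation: [-180.0, -0.0, 90.4]
force: [0.0, -0.1, 1.0]
opening: 0.0007
```

Request:
carry_out --pt "0 0 0 0 0 -1 1" --pt "0 0 0 0 0 -2 1" --pt "0 0 0 0 0 -3 1" --pt "0 0 0 0 0 -4 1" --pt "0 0 0 0 0 -4 1"

```text
clock: 10.8
tool_pos: [0.4947, -0.2685, -0.0089]
orientation: [-180.0, -0.0, 90.4]
force: [-1.0, -0.2, -0.2]
opening: 0.0004
```

Request:
carry_out --pt "0 0 0 0 0 -1 1" --pt "0 0 0 0 0 -2 1" --pt "0 0 0 0 0 -3 1" --pt "0 0 0 0 0 -4 1" --pt "0 0 0 0 0 -4 1"

```text
clock: 11.42
tool_pos: [0.4948, -0.2685, -0.0129]
orientation: [-180.0, -0.0, 90.4]
force: [-0.6, 0.2, -0.2]
opening: 0.0003
```

Request:
carry_out --pt "0 0 0 0 0 -1 1" --pt "0 0 0 0 0 -2 1" --pt "0 0 0 0 0 -3 1" --pt "0 0 0 0 0 -4 1" --pt "0 0 0 0 0 -4 1"

```text
clock: 12.05
tool_pos: [0.4948, -0.2685, -0.0169]
orientation: [-180.0, -0.0, 90.4]
force: [0.2, 0.5, -0.5]
opening: 0.0003
```

Request:
carry_out --pt "0 0 0 0 0 -1 1" --pt "0 0 0 0 0 -2 1" --pt "0 0 0 0 0 -3 1" --pt "0 0 0 0 0 -4 1" --pt "0 0 0 0 0 -4 1"

```text
clock: 12.68
tool_pos: [0.4948, -0.2686, -0.0201]
orientation: [180.0, 0.0, 90.4]
force: [-2.2, 2.1, 8.9]
opening: 0.0005
```

Contact came at a reported z of about -20 mm on the 4 mm mat, so the real fingertips end 24 mm above the reported TCP. That fits the first grasp closing over the disc. I'll grasp again with a 24 mm correction.

Request:
carry_out --pt "0 0 0 0 0 40 0" --pt "0 0 0 20 0 70 0" --pt "0 0 0 59 0 70 0" --pt "0 0 0 59 0 70 0" --pt "0 0 0 59 0 70 0" --pt "0 0 0 59 0 70 0" --pt "0 0 0 59 0 70 0" --pt "0 0 0 59 0 60 0" --pt "0 0 0 59 0 40 0" --pt "0 0 0 59 0 20 0" --pt "0 0 0 59 0 10 0" --pt "0 0 0 59 0 4 0" --pt "0 0 0 59 0 4 0" --pt "0 0 0 59 0 4 1" --pt "0 0 0 59 0 4 1" --pt "0 0 0 59 0 4 1" --pt "0 0 0 59 0 4 1" --pt "0 0 0 59 0 4 1"

```text
clock: 14.92
tool_pos: [0.554, -0.2686, -0.0165]
orientation: [180.0, 0.0, 90.4]
force: [-0.9, 1.1, 3.2]
opening: 0.0591
```

Gripped at 59 mm. Now I'll carry it near the board and take a close look at the board.

Request:
carry_out --pt "0 0 0 0 0 40 1" --pt "0 0 0 0 0 100 1" --pt "0 0 0 -30 50 160 1" --pt "0 0 0 -60 110 220 1" --pt "0 0 0 -100 170 220 1" --pt "0 0 0 -100 220 220 1" --pt "0 0 0 -100 249 220 1" --pt "0 0 0 -100 249 220 1" --pt "0 0 0 -100 249 220 1" --pt "0 0 0 -100 249 220 1"

```text
clock: 16.18
tool_pos: [0.4537, -0.0205, 0.2028]
orientation: [-180.0, 0.0, 90.3]
force: [0.7, -0.5, -0.6]
opening: 0.059
```

```bash
python3 - <<'E'
from h import *
o,T=pose(); print(o['clock'],o['opening'],np.round(o['force'],2),np.round(o['tool_pos'],4),o['orientation'])
w=snap('wrist','w3.png'); rect(w,'board',.015)
E
```

```text
16.175 0.05896829188502809 [ 0.66 -0.45 -0.63] [ 0.4537 -0.0205  0.2028] [-1.79953438e+02  1.79747904e-02  9.02882118e+01]
board 0.78 ((484.623779296875, -18.787857055664062), (108.92745208740234, 168.47921752929688), 2.9906320571899414)
board 0.66 ((550.3378295898438, -19.814834594726562), (105.99825286865234, 148.5704345703125), 0.3669591546058655)
board 0.41 ((382.11163330078125, -23.076644897460938), (25.558204650878906, 170.0937042236328), 9.332457542419434)
```

View pics/w3.png

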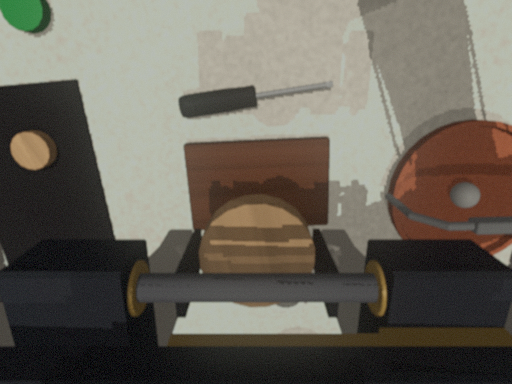

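The wrist view shows the board at rows 137–230, centred at (485,-19) mm with yaw 3.0°. The disc sits level and centred in the fingers. Placing it now.

Request:
carry_out --pt "0 0 0 32 2 -50 1" --pt "0 0 0 32 2 -110 1" --pt "0 0 0 32 2 -160 1" --pt "0 0 0 32 2 -190 1" --pt "0 0 0 32 2 -202 1" --pt "0 0 0 32 2 -206 1" --pt "0 0 0 32 2 -208 1" --pt "0 0 0 32 2 -208 1" --pt "0 0 0 32 2 -208 1" --pt "0 0 0 32 2 -208 0.6" --pt "0 0 0 32 2 -208 0" --pt "0 0 0 32 2 -208 0" --pt "0 0 0 32 2 -208 0" --pt "0 0 0 32 2 -208 0"

```text
clock: 18.02
tool_pos: [0.4858, -0.0176, -0.0049]
orientation: [-180.0, 0.0, 90.4]
force: [-0.5, 0.2, -0.4]
opening: 0.0866
```

Request:
carry_out --pt "0 0 0 0 0 30 0" --pt "0 0 0 0 0 80 0" --pt "0 0 0 -30 0 140 0" --pt "0 0 0 -60 0 200 0" --pt "0 0 0 -60 0 200 0" --pt "0 0 0 -60 0 200 0"

```text
clock: 18.77
tool_pos: [0.4259, -0.0173, 0.1957]
orientation: [179.9, -0.1, 90.4]
force: [-0.5, 0.0, -0.1]
opening: 0.0879
```

```bash
python3 - <<'E'
from h import *
o,T=pose(); print(o['clock'],o['opening'],np.round(o['tool_pos'],4))
w=snap('wrist','w4.png'); rect(w,'board',.015); circ(w,'disc_wide',.031,0); circ(w,'disc_small',.02,0)
E
```

```text
18.775 0.08787414657710166 [ 0.4259 -0.0173  0.1957]
board 0.76 ((485.2923889160156, -18.57622528076172), (112.75059509277344, 170.31591796875), 2.7292957305908203)
disc_wide 0.79 centre mm 485.9 -16.2 r 31.4 median [489.6 -17.1]
disc_small 0.87 centre mm 442.5 -274.2 r 26.5 median [ 444.7 -274.6]
disc_small 0.72 centre mm 299.3 -253.7 r 25.3 median [ 297.7 -248.5]
```

Wide disc sits within about 2 mm of the board centre. Next is the small disc.

Request:
carry_out --pt "0 0 0 5 -62 0 0" --pt "0 0 0 9 -124 0 0" --pt "0 0 0 13 -186 -20 0" --pt "0 0 0 18 -240 -70 0" --pt "0 0 0 18 -263 -120 0" --pt "0 0 0 18 -263 -170 0" --pt "0 0 0 18 -263 -190 0" --pt "0 0 0 18 -263 -202 0" --pt "0 0 0 18 -263 -208 0" --pt "0 0 0 18 -263 -212 0" --pt "0 0 0 18 -263 -212 0" --pt "0 0 0 18 -263 -212 1" --pt "0 0 0 18 -263 -212 1" --pt "0 0 0 18 -263 -212 1" --pt "0 0 0 18 -263 -212 1" --pt "0 0 0 18 -263 -212 1" --pt "0 0 0 18 -263 -212 1" --pt "0 0 0 18 -263 -212 1"

```text
clock: 21.22
tool_pos: [0.4438, -0.2806, -0.0168]
orientation: [180.0, -0.0, 90.4]
force: [-0.8, 0.6, 0.8]
opening: 0.0431
```

Request:
carry_out --pt "0 0 0 0 0 40 1" --pt "0 0 0 0 20 100 1" --pt "0 0 0 10 80 120 1" --pt "0 0 0 20 140 120 1" --pt "0 0 0 35 200 120 1" --pt "0 0 0 42 250 110 1" --pt "0 0 0 42 263 90 1" --pt "0 0 0 42 263 70 1" --pt "0 0 0 42 263 50 1" --pt "0 0 0 42 263 38 1" --pt "0 0 0 42 263 32 1" --pt "0 0 0 42 263 29 1" --pt "0 0 0 42 263 27 1" --pt "0 0 0 42 263 27 1" --pt "0 0 0 42 263 27 1" --pt "0 0 0 42 263 27 0.7" --pt "0 0 0 42 263 27 0.3" --pt "0 0 0 42 263 27 0" --pt "0 0 0 42 263 27 0" --pt "0 0 0 42 263 27 0"

```text
clock: 23.72
tool_pos: [0.4858, -0.0175, 0.0102]
orientation: [180.0, -0.0, 90.4]
force: [-0.4, 0.7, -0.2]
opening: 0.0776
```

Request:
carry_out --pt "0 0 0 0 0 25 0" --pt "0 0 0 0 0 70 0" --pt "0 0 0 -30 0 130 0" --pt "0 0 0 -60 0 190 0" --pt "0 0 0 -60 0 190 0" --pt "0 0 0 -60 0 190 0"

```text
clock: 24.48
tool_pos: [0.4259, -0.0173, 0.2008]
orientation: [179.9, -0.1, 90.4]
force: [0.3, 0.4, -0.6]
opening: 0.0875
```

```bash
python3 - <<'E'
from h import *
o,T=pose(); print(o['clock'],o['opening'],np.round(o['tool_pos'],4))
w=snap('wrist','w5.png'); rect(w,'board',.015); circ(w,'disc_wide',.031,0); circ(w,'disc_small',.047,0)
circ(w,'dish',.035,0); circ(w,'dish_grip',.112,0); circ(w,'ball_center',.027,0)
E
```

```text
24.475 0.0875030543162548 [ 0.4259 -0.0173  0.2008]
board 0.91 ((484.9498596191406, -18.741493225097656), (113.80738830566406, 170.97286987304688), 2.9474539756774902)
disc_wide 0.93 centre mm 484.9 -17.0 r 30.9 median [479.6 -17.3]
disc_small 0.7 centre mm 378.4 -22.7 r 78.3 median [379.5 -25.1]
disc_small 0.63 centre mm 484.7 -16.8 r 24.9 median [483.3 -16.8]
disc_small 0.55 centre mm 302.6 -236.6 r 23.7 median [ 301.4 -236. ]
dish 0.88 centre mm 480.5 209.5 r 83.4 median [463.2 168.5]
dish_grip 0.74 centre mm 450.0 159.3 r 64.7 median [434.7 128.8]
dish_grip 0.48 centre mm 448.0 -18.1 r 72.5 median [444.7 -30.3]
ball_center 0.64 centre mm 493.0 221.6 r 19.0 median [492.7 224.3]
ball_center 0.48 centre mm 480.8 -18.6 r 95.4 median [475.1 -29.6]
ball_center 0.3 centre mm 486.3 -18.5 r 32.3 median [483.9 -19.3]
ball_center 0.22 centre mm 484.3 214.7 r 85.1 median [462.  175.3]
```

View pics/w5.png

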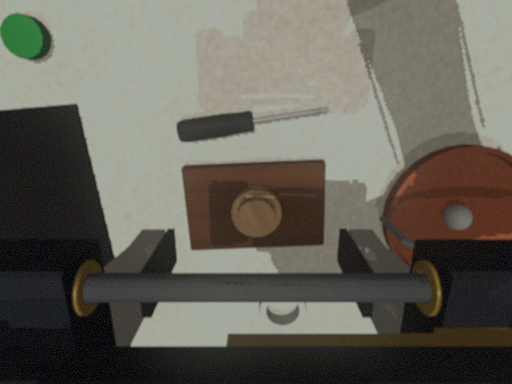

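The stack sits in the middle of the board, at rows 188–237 of the picture. Now I'll go above the dish with the jaws turned across the bar.

Request:
carry_out --pt "0 0 30 20 60 60 0" --pt "0 0 50 40 120 110 0" --pt "0 0 70 65 180 140 0" --pt "0 0 90 65 238 140 0" --pt "0 0 90 65 238 140 0" --pt "0 0 90 65 238 140 0" --pt "0 0 90 65 238 140 0" --pt "0 0 90 65 238 140 0" --pt "0 0 90 65 238 140 0" --pt "0 0 90 65 238 140 0" --pt "0 0 90 65 238 140 0" --pt "0 0 90 65 238 140 0"

```text
clock: 26.32
tool_pos: [0.4909, 0.2204, 0.34]
orientation: [-180.0, -0.0, -179.7]
force: [0.4, 0.4, 0.4]
opening: 0.088
```

```bash
python3 - <<'E'
from h import *
o,T=pose(); print(o['clock'],np.round(o['tool_pos'],4),np.round(o['orientation'],2),np.round(o['joint_pos']))
w=snap('wrist','w6.png')
circ(w,'dish',.035,0); rect(w,'dish_grip',.112); circ(w,'ball_center',.027,0)
for P in ([.491,.22,.112],[.491,.265,.112],[.491,.175,.112]): print(proj(w,P))
E
```

```text
26.325 [0.4909 0.2204 0.34  ] [-1.7999e+02 -1.0000e-02 -1.7968e+02] [ 45.   4.  -3.   0. -83. -45.]
dish 0.81 centre mm 492.4 231.7 r 99.5 median [495.9 222.6]
[[256.55670347 152.28092254]]
[[256.3447413  185.86978107]]
[[256.78295995 116.42689604]]
```

View pics/w6.png

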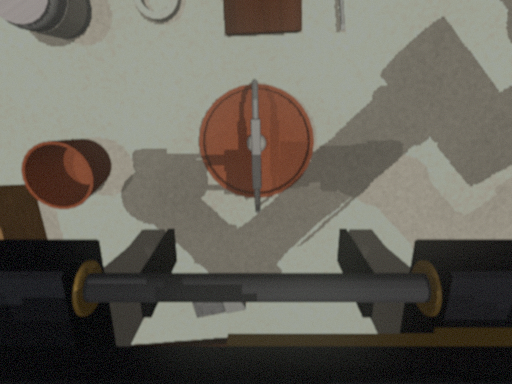

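The dish rim is centred at about (256,140). The bar runs from (256,118) to (257,188), nearly along y. I'll fit it by colour.

```bash
python3 - <<'E'
from h import *
w=snap('wrist'); p=w['pixels']; hsv=cv2.cvtColor(p,cv2.COLOR_BGR2HSV)
P=[]
for v in list(range(95,130))+list(range(157,192)):
    c=[u for u in range(240,275) if hsv[v,u,1]<90]
    if c and len(c)<16: P.append((np.mean(c),v,len(c)))
P=np.array(P); print(P[::3].round(1).tolist())
b=P[(P[:,1]>119)]; X=ray(w,b[:,:2],.116); k=np.polyfit(X[:,1],X[:,0],1); print('bar x at y=.22:',np.polyval(k,.22),'dish yaw',-np.degrees(np.arctan(k[0])),X[:,1].min(),X[:,1].max())
m=((hsv[:,:,0]<12)&(hsv[:,:,1]>110)).astype(np.uint8); m[:, :190]=0; m[:,325:]=0; m[215:]=0;m[:75]=0
c=max(cv2.findContours(m,0,2)[0],key=cv2.contourArea); x=(ray(w,cv2.convexHull(c)[:,0,:],.035)[:,:2]*1000).astype(np.float32); print(cv2.minEnclosingCircle(x), cv2.fitEllipse(x))
E
```

```text
[[254.5, 95.0, 6.0], [255.0, 98.0, 7.0], [255.0, 101.0, 7.0], [255.0, 104.0, 7.0], [255.0, 107.0, 7.0], [255.0, 110.0, 7.0], [255.0, 113.0, 7.0], [255.0, 116.0, 7.0], [255.0, 119.0, 9.0], [255.5, 122.0, 10.0], [255.5, 125.0, 10.0], [255.5, 128.0, 10.0], [256.0, 158.0, 9.0], [256.0, 161.0, 9.0], [256.0, 164.0, 9.0], [256.0, 167.0, 9.0], [256.0, 170.0, 9.0], [256.0, 173.0, 9.0], [256.0, 176.0, 9.0], [256.0, 179.0, 9.0], [256.5, 182.0, 8.0], [256.0, 185.0, 9.0], [256.5, 188.0, 8.0], [256.5, 191.0, 6.0]]
bar x at y=.22: 0.49196102097338273 dish yaw 1.0369339615693745 0.1790507683803511 0.27096038975483805
((478.7413330078125, 220.82289123535156), 83.5749282836914) ((464.0246887207031, 221.6792449951172), (110.51449584960938, 161.5983428955078), 0.9899380803108215)
```

Request:
carry_out --pt "0 0 0.7 1 1 -50 0.4" --pt "0 0 0.7 1 1 -100 0.5" --pt "0 0 0.7 1 1 -150 0.5" --pt "0 0 0.7 1 1 -190 0.5" --pt "0 0 0.7 1 1 -220 0.5" --pt "0 0 0.7 1 1 -245 0.5" --pt "0 0 0.7 1 1 -260 0.6" --pt "0 0 0.7 1 1 -268 0.65" --pt "0 0 0.7 1 1 -271 0.7" --pt "0 0 0.7 1 1 -271 0.74" --pt "0 0 0.7 1 1 -271 0.77" --pt "0 0 0.7 1 1 -271 0.79" --pt "0 0 0.7 1 1 -271 0.81" --pt "0 0 0.7 1 1 -271 0.82" --pt "0 0 0.7 1 1 -271 0.83" --pt "0 0 0.7 1 1 -271 0.84" --pt "0 0 0.7 1 1 -271 0.85" --pt "0 0 0.7 1 1 -271 0.86" --pt "0 0 0.7 1 1 -271 0.87" --pt "0 0 0.7 1 1 -271 0.88"

```text
clock: 29.08
tool_pos: [0.4917, 0.2214, 0.0691]
orientation: [-180.0, -0.0, -178.9]
force: [0.1, -0.3, 0.7]
opening: 0.0122
```

Request:
carry_out --pt "0 0 0 0 0 0 0.9" --pt "0 0 0 0 0 0 0.95" --pt "0 0 0 0 0 0 1" --pt "0 0 0 0 0 0 1"

```text
clock: 29.58
tool_pos: [0.4918, 0.2214, 0.0691]
orientation: [-180.0, -0.0, -178.9]
force: [-0.8, -0.3, 0.9]
opening: 0.0119
```

Request:
carry_out --pt "0 0 0 0 0 1 1" --pt "0 0 0 0 0 3 1" --pt "0 0 0 0 0 6 1" --pt "0 0 0 0 0 10 1" --pt "0 0 0 0 0 16 1" --pt "0 0 0 0 0 23 1" --pt "0 0 0 0 0 31 1" --pt "0 0 0 0 0 40 1" --pt "0 0 0 0 0 49 1" --pt "0 0 0 0 0 58 1" --pt "0 0 0 0 0 67 1" --pt "0 0 0 0 0 75 1" --pt "0 0 0 0 0 82 1" --pt "0 0 0 0 0 87 1" --pt "0 0 0 0 0 91 1" --pt "0 0 0 0 0 94 1" --pt "0 0 0 0 0 95 1" --pt "0 0 0 0 0 95 1"

```text
clock: 31.82
tool_pos: [0.4918, 0.2214, 0.1641]
orientation: [-180.0, -0.0, -178.9]
force: [-0.2, 0.1, -4.0]
opening: 0.0121
```

```bash
python3 - <<'E'
from h import *
o,T=pose(); print(o['clock'],o['opening'],np.round(o['tool_pos'],4),np.round(o['orientation'],2),np.round(o['force'],2),np.round(o['moment'],3))
s=snap('scene'); c=proj(s,T[:3,3]-[0,0,.03])[0].astype(int); print(c)
t=snap('top'); e=proj(t,T[:3,3]-[0,0,.03])[0].astype(int)
f=lambda p,c:cv2.resize(p[c[1]-45:c[1]+45,c[0]-60:c[0]+60],(400,300),interpolation=2)
cv2.imwrite('pics/c4.png',np.hstack([f(s['pixels'],c),f(t['pixels'],e)]))
for d in ctrl.search_frame(s,'ball_center')+ctrl.search_frame(s,'dish'): print(np.round(d['centre'],3),d['confidence'])
E
```

```text
31.825 0.0120563533419934 [0.4918 0.2214 0.1641] [-1.7999e+02 -1.0000e-02 -1.7892e+02] [-0.23  0.14 -3.96] [0.028 0.044 0.024]
[272 175]
[ 0.505 -0.035  0.032] 0.51
[0.496 0.21  0.126] 0.47
[0.5   0.216 0.118] 0.64
```

View pics/c4.png

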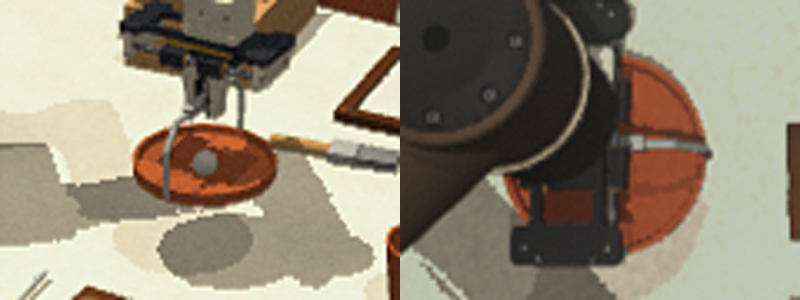

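Lifted and level, with the ball in the middle at (205,163) of the left crop. Now a smooth carry with the quarter turn.

Request:
carry_out --pt "0 0 0 0 0 0 1" --pt "0 0 -0.1 0 -0.3 0 1" --pt "0 0 -0.33 0 -0.9 0 1" --pt "0 0 -0.75 -0.1 -2.1 0 1" --pt "0 0 -1.4 -0.1 -3.9 0 1" --pt "0 0 -2.3 -0.2 -6.4 0 1" --pt "0 0 -3.6 -0.3 -9.7 0 1" --pt "0 0 -5.1 -0.4 -13.9 0 1" --pt "0 0 -6.9 -0.5 -18.9 0 1" --pt "0 0 -9.1 -0.7 -24.8 0 1" --pt "0 0 -11.6 -0.9 -31.6 0 1" --pt "0 0 -14.4 -1.1 -39.1 0 1" --pt "0 0 -17.4 -1.4 -47.4 0 1" --pt "0 0 -20.7 -1.6 -56.4 0 1" --pt "0 0 -24.2 -1.9 -66 0 1" --pt "0 0 -27.9 -2.2 -76.2 0 1" --pt "0 0 -31.8 -2.5 -86.8 0 1" --pt "0 0 -35.8 -2.8 -97.6 0 1" --pt "0 0 -39.9 -3.2 -108.8 0 1" --pt "0 0 -44 -3.5 -120 0 1"

```text
clock: 34.52
tool_pos: [0.4882, 0.1008, 0.1642]
orientation: [180.0, 0.0, 136.8]
force: [0.3, 0.4, -4.5]
opening: 0.012
```

Request:
carry_out --pt "0 0 -4.1 -0.3 -11.2 0 1" --pt "0 0 -8.2 -0.7 -22.4 0 1" --pt "0 0 -12.2 -1 -33.2 0 1" --pt "0 0 -16.1 -1.3 -43.8 0 1" --pt "0 0 -19.8 -1.6 -54 0 1" --pt "0 0 -23.3 -1.9 -63.6 0 1" --pt "0 0 -26.6 -2.1 -72.6 0 1" --pt "0 0 -29.6 -2.4 -80.9 0 1" --pt "0 0 -32.4 -2.6 -88.4 0 1" --pt "0 0 -34.9 -2.8 -95.2 0 1" --pt "0 0 -37.1 -3 -101.1 0 1" --pt "0 0 -38.9 -3.1 -106.1 0 1" --pt "0 0 -40.4 -3.2 -110.3 0 1" --pt "0 0 -41.7 -3.3 -113.6 0 1" --pt "0 0 -42.6 -3.4 -116.1 0 1" --pt "0 0 -43.25 -3.4 -117.9 0 1" --pt "0 0 -43.67 -3.5 -119.1 0 1" --pt "0 0 -43.9 -3.5 -119.7 0 1" --pt "0 0 -44 -3.5 -120 0 1" --pt "0 0 -44 -3.5 -120 0 1"

```text
clock: 37.02
tool_pos: [0.4848, -0.0185, 0.1642]
orientation: [180.0, -0.0, 93.1]
force: [-0.2, -0.6, -3.9]
opening: 0.0121
```

Request:
carry_out --pt "0 0 0 0 0 0 1" --pt "0 0 0 0 0 0 1" --pt "0 0 0 0 0 0 1" --pt "0 0 0 0 0 0 1" --pt "0 0 0 0 0 0 1" --pt "0 0 0 0 0 0 1" --pt "0 0 0 0 0 0 1" --pt "0 0 0 0 0 0 1"

```text
clock: 38.02
tool_pos: [0.4848, -0.0185, 0.1642]
orientation: [180.0, -0.0, 93.1]
force: [-0.1, -0.7, -4.1]
opening: 0.0116
```

```bash
python3 - <<'E'
from h import *
o,T=pose(); print(o['clock'],o['opening'],np.round(o['tool_pos'],4),np.round(o['orientation'],2),np.round(o['force'],2),np.round(o['moment'],3))
s=snap('scene'); c=proj(s,T[:3,3]-[0,0,.04])[0].astype(int); print(c)
w=snap('wrist','w7.png')
f=lambda p,c:cv2.resize(p[c[1]-45:c[1]+45,c[0]-60:c[0]+60],(400,300),interpolation=2)
cv2.imwrite('pics/c5.png',np.hstack([f(s['pixels'],c),cv2.resize(w['pixels'],(400,300))]))
for l in ('ball_center','dish','disc_small'):
  for d in ctrl.search_frame(s,l): print(l,np.round(d['centre'],3),d['confidence'])
circ(w,'dish',.13,0);circ(w,'ball_center',.122,0)
E
```

```text
38.025 0.011611393401637386 [ 0.4848 -0.0185  0.1642] [180.    -0.    93.08] [-0.09 -0.74 -4.14] [-0.056  0.021  0.01 ]
[236 204]
dish [ 0.492 -0.018  0.119] 0.78
dish [ 0.506 -0.038  0.031] 0.62
dish [ 0.776 -0.245  0.08 ] 0.4
disc_small [ 0.498 -0.024  0.042] 0.63
dish 0.73 centre mm 479.0 -18.7 r 87.9 median [446.4 -18.1]
ball_center 0.68 centre mm 485.3 -7.1 r 9.4 median [485.   -6.2]
```

View pics/c5.png

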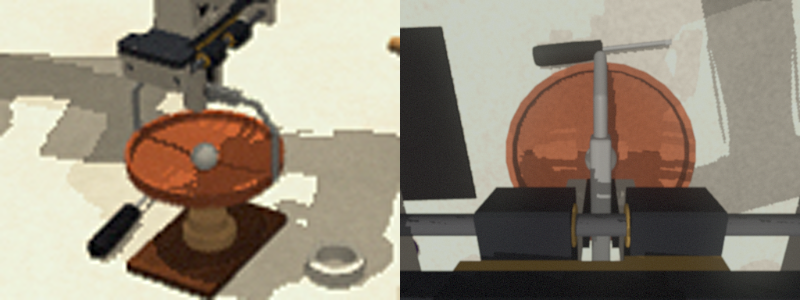

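The last view shows the dish level over the stack with its bar across the board. The ball is in the middle, about 1.5 px from where it should project. Handing in.

```bash
python3 -c "
from h import *
print(ctrl.close_job())"
```

```text
the job is handed in; nothing more can be done
None
```

The job is handed in at about 38 s. The wide disc is on the board, the small disc is on top of it, and the dish is held level above the stack with the ball in its middle. Handing in gives no verdict, so this rests on my own checks.

**Fingertips:** My first grasp closed on nothing. Probing the bare mat showed the fingertips really end about 24 mm above the reported TCP, so I corrected every later height by that amount. I don't know the cause. The disc was not moved by the failed attempt.

**Last checks:**
- **Stack:** After letting go and before lifting the dish, both discs measured within about 2 mm of the board centre. I did not measure them again after the carry, but they look in place in the final picture.
- **Dish position:** The tool is at (485, -18.5) mm, against a measured board centre of (485, -18.7) mm. The underside is about 95 mm above the table.
- **Bar direction:** The bar is within about 1° of the board's short side.
- **Grip:** The fingers are 12 mm apart on the bar and carry about 4 N. The tool's position did not change over the last second of holding.
- **Ball:** It shows in the middle in the scene picture, about 5 mm off by pixel estimate. The wrist camera's network put it about 11 mm off centre, but it saw only the part of the ball beside the bar. I trusted the scene picture.

I did not measure the tape, screwdriver and other things again. The recorded forces gave no sign that the arm hit any of them.

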